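Lift the hot snuffer lid off the table-top fire with the lid lifter

ROBOT

A 6-joint arm with a two-finger parallel gripper is mounted at the origin on the work surface. World frame = base frame: x ahead of the robot, y to its left, z up, the work surface at z = 0. Lengths are in m, angles in rad, forces in N, time in s.
With the tool pointing down it reaches from about 0.325 to 0.85 m from the base axis. Payload 4.4 kg.
Tool frame: the origin (TCP) lies on the mounting face of the last link; the fingertips stand 199 mm ahead of it and the grasp point (between the pads) lies 180 mm ahead of it (arm.grasp_offset is the distance from the TCP to the grasp point, in m); z points along the fingers, y is the line along which they close (so a half turn about z gives the same grasp; the last joint's range is limited). The gripper opens to 94 mm and grips with 3 to 60 N. Pads are 16 mm wide; open, the fingers measure 119 mm over their backs; the gripper's body (75 mm by 177 mm) begins 78 mm behind the grasp point.
Start: joints at [1.095, 0.207, 1.542, -0, 1.393, -0.15], TCP at [0.184, 0.545, 0.405] pointing down, gripper open.
Joint ranges: [-2.73, 2.73], [-0.86, 2.22], [0.23, 2.46], [-1.11, 4.25], [0.08, 2.63], [-2.82, 2.82]. Speed limits (rad/s): [2.79, 2.79, 3.14, 3.14, 3.14, 3.14].

INTERFACE

Orientations are given as a unit quaternion [w, x, y, z].
In Python, from station import arm, claw, cams, models gives the robot as it stands. Calls block until the motion is done:
- arm.move_pose(position, orientation): joint-space move of the TCP to a pose.
- arm.movel(position, attitude=None, v=0.15, until_force=None): straight line of the TCP; attitude=None keeps the orientation; v is the mean speed in m/s. With until_force (N) it stops when the force on the tool has changed by that much, and returns True; else False.
- arm.move_j(angles): joint-space move.
- claw.gripper_to(opening, grasp_force=None): opening from 0.0 (shut) to 1.0 (fully open); grasp_force is the grip in N (None keeps the last); returns when the fingers have stopped.
- arm.sleep(seconds).
- arm.solve_ik(position, orientation): joint angles nearest the present ones, or None.
- cams.get_image(name): name is "scene" or "top" or "wrist"; returns (picture, depth): 480x640x3 uint8, red, green, blue; 480x640 float32, m along the optical axis (not along the pixel's ray), 0 where there is no reading.
- cams.camera_model(name): a dict with "vfov" (degrees; the focal length in pixels is half the picture's height over the tangent of half this angle, whatever the lens; pixels are square), "cx", "cy" (the principal point, pixels), "origin" and "attitude" of the camera in the world. Camera axes: x right, y up, looking along -z (the intrinsics and any distortion apply to the point x, -y, -z); pixel columns grow to the right and rows downward; lengths in m; the calibration is good to about 2 mm. A picture is of the moment at which its call begins: read the wrist's pose just before it. camera_model takes no time and is no camera call; for the wrist camera it gives the pose at the moment of the call.
A pose or a line that the arm cannot do raises arm.PlanningError and nothing moves.
- arm.job_done(): hands the job in; it is judged then, once.
Trained networks look in the newest picture that a camera, given by its name, has taken for a name from the list of things; names that differ only in an ending like _2 or _b are one class to them, and where a whole thing is asked for, a point or a joint stands for the part that bears it (a point fixed in the world has none). Each returns a list of dicts, best first, with "confidence" (0 to 1); they miss things now and then, are a little off and sometimes report something else, mostly with a low value. They report only what shows in the picture. A call takes as long as a camera call.
- models.silhouettes(camera, thing): "region" (480x640 bool, what is visible of it) and "box" ([centre column, centre row, width, height] in pixels, round what is visible of it).
Readings, each from a call of its own:
- arm.get_time_s(): time.
- arm.get_q(): joint angles.
- arm.get_qd(): joint speeds.
- arm.get_effort(): joint torques, N m.
- arm.get_tcp_pos(): TCP position.
- arm.get_tcp_rot(): TCP orientation.
- arm.get_contact_force(): force on the tool from outside, world axes, zero at the start.
- arm.get_moment(): the same for the moment, N m.
- arm.get_gripper_width(): opening from 0.0 (shut) to 1.0 (fully open).
- arm.get_grasp_force(): force on a finger pad.
Only numpy, scipy, OpenCV 4.12 (cv2) and the standard library are available. Lean on these libraries where they do the work, as an engineer would, in place of code of your own. Each camera call takes 0.05 s, during which the arm holds its last target. There are 200 camera calls.

TASK

The little table-top fire is out and its steel snuffer lid is still hot: pick up the lid lifter, hook it through the loop on the lid, lift the lid clear and, keeping it level and never touching it with the gripper, set it down gently in the middle of the bamboo trivet. Then unhook the lifter and lay it back on its concrete slab with nothing sticking out over the edges, leaving the other things on the table where they are.

Things in the scene. Friction and masses are not known exactly. Their poses are not given: they have to be found in the camera images.
- burner: Table-top fire, fixed: round grey concrete bowl 160 mm across and 72 mm high with a dark steel burner cup (100 mm outside, 92 mm inside) in its middle, whose rim stands 85 mm above the table. Origin: centre of the underside; z up.
- lid: Loose round steel lid, 0.12-0.22 kg: disc 116 mm across, 4 thick; below it a plug 84 across, 6 deep, with 4 mm play in the cup. Upright loop (arch) of 6 mm bar on top. Origin: centre of the plug's underside; disc top at z = 10 mm. The loop stands in the y-z plane, a bar goes through along x (start: within 0.75 rad of world +x); opening 62 mm wide at its foot, 44.5 high. Mass centre z = 9.
- lid_loop (a point): Underside of the top of the lid's loop handle, in its middle (54.5 mm above the lid's origin, on the lid's axis): where the lifter's saddle must bear. Axes as lid.
- lifter: Lid lifter, 0.10 kg, 205 mm long: dark wooden handle 110 x 20 x 22 mm high (x = -55 to 55), 7 mm steel shank (axis z = 11 to 12), dip (saddle) at x = 127, upturned hook end (foremost x = 150.5, top z = 27.5). Origin: under the handle's middle; x to the hook, z the way it turns up. Starts on the slab, hook away from the robot. Mass centre x = 35. Grip with 40 N or more, or it sags when loaded.
- lifter_grip (a point): Good place to grip the lifter: on the handle's axis, 25 mm ahead of the handle's middle and 11 mm above its underside. Axes as lifter; close the gripper across y.
- lifter_saddle (a point): Top of the bar at the lowest point of the saddle, where the lid's loop hangs: x = 127, z = 10.5 mm in the lifter's frame. Axes as lifter.
- lifter_tip (a point): Centre of the hook's rounded end, x = 147, z = 24 mm in the lifter's frame.
- lifter_butt (a point): Centre of the rear end of the wooden handle, x = -55, z = 11 mm in the lifter's frame.
- slab: Flat concrete rest for the lifter, fixed, 250 mm (x) by 90 mm (y) and 12 mm thick, no rim. Origin: centre of the underside; top at z = 12 mm.
- trivet: Square slatted bamboo trivet, fixed, 160 by 160 mm and 12 mm thick, flat. Origin: centre of the underside; sides along x and y; top at z = 12 mm.
- fob: Bystander: matte black door fob 64 x 38 x 13 mm. Origin: centre of its underside.
- tape: Bystander: steel tape measure 66 x 38 mm, 52 mm high. Origin: under its centre.
- votive: Bystander: glass votive cup 68 mm across, 68 mm high. Origin: centre of its underside.
- tin: Bystander: flat aluminium tin 92 x 58 x 20 mm. Origin: centre of its underside.
- glasses_case: Bystander: grey glasses case 158 x 62 x 42 mm. Origin: centre of its underside.
- lighter: Bystander: long stick lighter with a black handle and a steel tube, 205 mm long, 20 mm high, no hook. Origin: under the middle of its handle, x along the tube.

How it is judged:
On the way, in this order (a step that is already met when the one before it is completed fails the run):
1. the lid hangs level from the held lifter, raised at least 25 mm from its seat on the burner (contact force between lifter and lid above 0.4 N and contact force between the fingers and lifter above 1 N and height (world z) of lid above 0.104 m and angle between lid's own z axis and vertical below 0.15 rad), for 0.3 s.
2. the lid stands flat on the bamboo trivet, its centre within 22 mm of the trivet's middle along each side (x of lid in the frame of trivet between -0.022 and 0.022 m and y of lid in the frame of trivet between -0.022 and 0.022 m and z of lid in the frame of trivet between 0.009 and 0.016 m and angle between lid's own z axis and vertical below 0.05 rad and contact force between lid and trivet above 0.4 N), for 0.2 s.
At the end, for the whole second after the job is handed in: The lid stands flat (within 3 degrees) and still on the trivet, its centre within 22 mm of the trivet's middle along each of the trivet's sides; the lifter, clear of the lid, lies still on the concrete slab, released, both of its ends within the slab's outline (all of step 2 and x of lifter_tip in the frame of slab between -0.125 and 0.125 m and y of lifter_tip in the frame of slab between -0.045 and 0.045 m and x of lifter_butt in the frame of slab between -0.125 and 0.125 m and y of lifter_butt in the frame of slab between -0.045 and 0.045 m and z of lifter in the frame of slab below 0.026 m and contact force between lifter and slab above 0.3 N and contact force between lifter and lid below 0.02 N and linear speed of each of lid, lifter below 0.02 m/s); the robot touches nothing.
It fails at once if the gripper or arm touches the hot lid (contact force between any of the fingers, the arm and lid above 0.3 N).
It fails at once if the lid tips more than 12 degrees from level (angle between lid's own z axis and vertical above 0.22 rad).
It fails at once if the lid is dropped (faster than 0.4 m/s while not on the lifter) (linear speed of lid above 0.4 m/s and contact force between lifter and lid below 0.02 N).
It fails at once if the lid strikes the trivet hard (over 25 N) (contact force between lid and trivet above 25 N).
It fails at once if another thing on the table is moved by more than 15 mm (distance of any of fob, tape, votive, tin, glasses_case, lighter from where it was at the start of the episode above 0.015 m).
It also fails if it takes over 72 s, if anything falls off the work surface, if the arm or the gripper's body presses on something with over 40 N, if the wrist force passes 120 N, or if a joint passes its speed limit or range.

## Working session

There is one attempt and no reset: what is moved stays moved. The work goes in short steps, each a Python script; the robot and the scene stay as the last script left them, time stands still between calls to the robot, and variables do not carry over. Pictures are saved under pics/ and viewed, at most 10 in all, crops included, and the job is handed in when it is done.

```bash
ls; mkdir -p pics
cat > h.py <<'E'
import numpy as np, cv2
from scipy.spatial.transform import Rotation as R
from station import arm, claw, cams, models
def rot(q): return R.from_quat([q[1],q[2],q[3],q[0]])
def quat(r):
    x=r.as_quat(); return [x[3],x[0],x[1],x[2]]
def cloud(cam, depth, m):
    f=240/np.tan(np.radians(m['vfov'])/2)
    v,u=np.mgrid[:480,:640]
    p=np.stack([(u-m['cx'])/f*depth, -(v-m['cy'])/f*depth, -depth],-1)
    return p@rot(m['attitude']).as_matrix().T+np.array(m['origin'])
def save(n,p): cv2.imwrite('pics/'+n,cv2.cvtColor(p,cv2.COLOR_RGB2BGR))
E
python3 - <<'E'
from h import *
for c in ['top','scene']:
    m=cams.camera_model(c); p,d=cams.get_image(c); save(c+'.png',p); np.save(c+'.npy',d); print(c,m)
    P=cloud(c,d,m)
    for t in ['burner','lid','lid_loop','lifter','slab','trivet','lighter','fob','tape','votive','tin','glasses_case']:
        for r in models.silhouettes(c,t)[:2]:
            g=r['region']&(d>0); q=P[g]
            if len(q)==0: print(t,'none');continue
            h=np.percentile(q,[2,50,98],axis=0).round(3)
            print(t,round(r['confidence'],2),np.round(r['box']),h.tolist())
print(arm.get_time_s())
E
```

```text
pics
station.py
top {'vfov': 47.64840845239888, 'cx': 313.66945550609614, 'cy': 236.6624882825928, 'origin': array([0.41260039, 0.01788033, 1.41567745]), 'attitude': array([ 0.70782163,  0.02982347, -0.04900145, -0.70405821])}
burner 0.59 [197. 227.  64.  64.] [[0.516, 0.196, 0.041], [0.578, 0.256, 0.069], [0.664, 0.346, 0.079]]
lid 0.77 [197. 223.  43.  43.] [[0.539, 0.219, 0.085], [0.588, 0.27, 0.091], [0.64, 0.319, 0.135]]
lid_loop 0.68 [196. 224.  47.  49.] [[0.539, 0.22, 0.085], [0.59, 0.271, 0.091], [0.643, 0.323, 0.135]]
lifter 0.38 [197. 224.  52.  52.] [[0.538, 0.218, 0.068], [0.589, 0.27, 0.091], [0.643, 0.324, 0.135]]
slab 0.61 [416. 235.  40.  97.] [[0.456, -0.334, 0.004], [0.586, -0.291, 0.013], [0.698, -0.244, 0.028]]
slab 0.35 [301. 230.  70.  67.] [[0.506, -0.063, -0.001], [0.584, 0.015, 0.012], [0.664, 0.093, 0.019]]
trivet 0.94 [301. 232.  72.  71.] [[0.506, -0.063, -0.0], [0.583, 0.014, 0.013], [0.661, 0.094, 0.019]]
trivet 0.36 [416. 234.  13.  75.] [[0.483, -0.292, 0.018], [0.543, -0.281, 0.034], [0.67, -0.273, 0.04]]
lighter 0.93 [488. 256.  26.  79.] [[0.434, -
[... 1885 characters left out ...]
0.513, -0.063, -0.001], [0.59, 0.021, 0.011], [0.666, 0.094, 0.015]]
lighter 0.62 [265. 185.  45.  24.] [[0.433, -0.514, -0.003], [0.563, -0.47, 0.014], [0.628, -0.453, 0.022]]
fob 0.6 [404. 261.  20.  16.] [[0.369, 0.106, 0.005], [0.401, 0.127, 0.012], [0.427, 0.146, 0.016]]
votive 0.89 [254. 251.  24.  29.] [[0.717, -0.173, 0.003], [0.747, -0.13, 0.047], [0.778, -0.109, 0.069]]
tin 0.86 [346. 218.  19.  16.] [[0.369, -0.178, -0.001], [0.416, -0.133, 0.019], [0.454, -0.095, 0.023]]
tin 0.29 [332. 269.  73.  48.] [[0.509, -0.066, -0.001], [0.59, 0.021, 0.011], [0.667, 0.097, 0.015]]
glasses_case 0.97 [450. 392.  69.  63.] [[0.524, 0.458, -0.0], [0.611, 0.495, 0.04], [0.675, 0.52, 0.044]]
1.3
```

View pics/top.png

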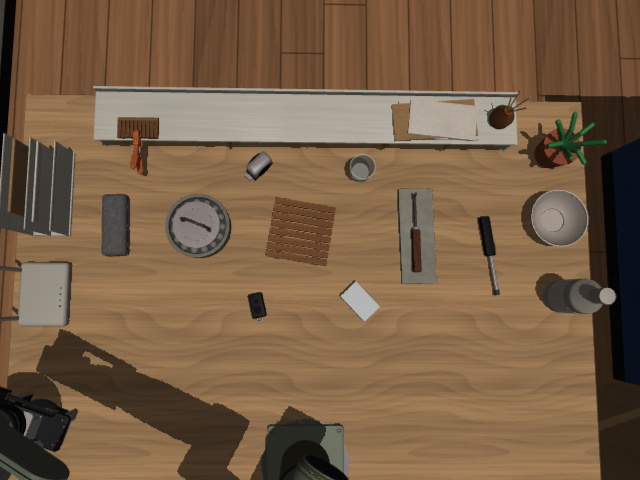

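```bash
cat >> h.py <<'E'
def down(th):
    c,s=np.cos(th),np.sin(th)
    return R.from_matrix(np.array([[c,s,0],[s,-c,0],[0,0,-1]]))
E
python3 - <<'E'
from h import *
q=arm.get_tcp_rot(); p=np.array(arm.get_tcp_pos()); m=cams.camera_model('wrist'); print(p,rot(q).as_matrix().round(3),arm.grasp_offset)
print('cam in tool',rot(q).inv().apply(m['origin']-p),(rot(q).inv()*rot(m['attitude'])).as_matrix().round(2),m['vfov'])
for pos in [(.49,.27,.3),(.56,-.28,.2),(.48,.02,.25)]:
  for th in (0,np.pi): print(pos,th,np.round(arm.solve_ik(pos,quat(down(th))),2))
E
```

```text
[0.18350959 0.54493162 0.40462334] [[-0.948  0.319 -0.   ]
 [ 0.319  0.948 -0.   ]
 [ 0.    -0.    -1.   ]] 0.1804
cam in tool [ 7.52299800e-02 -7.15296454e-05  2.06306373e-02] [[ 0.    0.97  0.26]
 [ 1.   -0.   -0.  ]
 [-0.    0.26 -0.97]] 58.5107506455491
(0.49, 0.27, 0.3) 0 [ 0.35  0.28  1.68 -0.    1.18  1.92]
(0.49, 0.27, 0.3) 3.141592653589793 [ 0.35  0.28  1.68 -0.    1.18 -1.22]
(0.56, -0.28, 0.2) 0 [-0.6   0.54  1.55 -0.    1.05  0.97]
(0.56, -0.28, 0.2) 3.141592653589793 [-0.6   0.54  1.55 -0.    1.05 -2.17]
(0.48, 0.02, 0.25) 0 [-0.14  0.2   1.91 -0.    1.04  1.43]
(0.48, 0.02, 0.25) 3.141592653589793 [-0.14  0.2   1.91 -0.    1.04 -1.71]
```

```bash
cat > look.py <<'E'
from h import *
def look(pos,n):
    arm.move_pose(pos,quat(down(np.pi))); arm.sleep(.3)
    m=cams.camera_model('wrist'); p,d=cams.get_image('wrist'); save(n+'.png',p)
    P=cloud('wrist',d,m); np.savez(n+'.npz',p=p,d=d,P=P); return p,d,P
E
python3 - <<'E'
from look import *
for n,pos in [('wlid',(.55,.27,.5)),('wlift',(.54,-.285,.45))]:
    p,d,P=look(pos,n)
    for t in (['lid','lid_loop'] if n=='wlid' else ['lifter','slab']):
        for r in models.silhouettes('wrist',t)[:2]:
            q=P[r['region']&(d>0)]; print(t,round(r['confidence'],2),np.round(r['box']),np.percentile(q,[2,50,98],axis=0).round(4).tolist())
# lid
P=np.load('wlid.npz')['P']; v=np.linalg.norm(P[...,:2]-[.59,.27],axis=-1)<.075
for nm,lo,hi in [('disc',.083,.095),('loop',.105,.15),('top',.128,.15)]:
    q=P[v&(P[...,2]>lo)&(P[...,2]<hi)]; c,s,a=cv2.minAreaRect(q[:,:2].astype(np.float32)); 
    w,V=np.linalg.eigh(np.cov(q[:,:2].T)); print(nm,len(q),np.median(q,0),c,s,a,'ctr circ',cv2.minEnclosingCircle(q[:,:2].astype(np.float32)),'maj',np.arctan2(V[1,1],V[0,1]),np.sqrt(w),np.percentile(q[:,2],98))
P=np.load('wlift.npz')['P']; v=(abs(P[...,0]-.58)<.14)&(abs(P[...,1]+.29)<.06)
for nm,lo,hi in [('slab',.006,.0145),('handle',.029,.045),('lift',.019,.06)]:
    q=P[v&(P[...,2]>lo)&(P[...,2]<hi)]; r=cv2.minAreaRect(q[:,:2].astype(np.float32)); w,V=np.linalg.eigh(np.cov(q[:,:2].T))
    print(nm,len(q),np.median(q,0),r,np.percentile(q,[1,99],axis=0).tolist(),'maj',np.arctan2(V[1,1],V[0,1]),np.sqrt(w))
print(arm.get_time_s())
a=np.vstack([cv2.imread('pics/wlid.png'),cv2.imread('pics/wlift.png')]); cv2.imwrite('pics/w.png',cv2.resize(a,(400,600),interpolation=cv2.INTER_AREA))
E
```

```text
lid 0.77 [317. 249. 119. 110.] [[0.5384, 0.2199, 0.0869], [0.5869, 0.2717, 0.089], [0.6425, 0.3235, 0.1355]]
lid_loop 0.73 [314. 247. 122. 114.] [[0.5391, 0.2201, 0.087], [0.5869, 0.2717, 0.089], [0.642, 0.3231, 0.1355]]
lifter 0.93 [316. 245.  23. 208.] [[0.4834, -0.2929, 0.0236], [0.5462, -0.283, 0.033], [0.6779, -0.2741, 0.0353]]
lifter 0.25 [476.  58. 109. 116.] [[0.3664, -0.1822, 0.0086], [0.4056, -0.14, 0.0193], [0.4481, -0.0975, 0.0211]]
slab 0.73 [306. 230.  95. 244.] [[0.456, -0.3333, 0.0096], [0.5668, -0.2959, 0.0114], [0.6954, -0.2456, 0.0131]]
disc 10384 [0.58606837 0.27173777 0.08890277] (0.5910806059837341, 0.2716663181781769) (0.11464930325746536, 0.11505330353975296) 62.643638610839844 ctr circ ((0.5913137197494507, 0.27128541469573975), 0.05829569324851036) maj 2.664057445831835 [0.02900239 0.0295141 ] 0.09101010620560224
loop 604 [0.58944967 0.26955572 0.13305972] (0.5909291505813599, 0.27141451835632324) (0.07326778024435043, 0.006400738377124071) 69.61334228515625 ctr circ ((0.5902225971221924, 0.2716788053512573), 0.036732424050569534) maj 1.2201169706850412 [0.0
[... 637 characters left out ...]
 [0.02784749 0.0741066 ]
handle 2588 [ 0.53555253 -0.28337739  0.03322772] ((0.5827709436416626, -0.2827933430671692), (0.20408259332180023, 0.020013976842164993), 0.979863166809082) [[0.4817071215780453, -0.29359974475342604, 0.02972955381864873], [0.680463927314403, -0.2737553124326036, 0.03698427037977599]] maj -3.1251551285165564 [0.00558125 0.0405508 ]
lift 3133 [ 0.54694103 -0.28304604  0.03294747] ((0.5828123688697815, -0.283703088760376), (0.20402267575263977, 0.02045617066323757), 0.42785826325416565) [[0.48172927509619606, -0.2936128104085178, 0.022604564425701877], [0.6801048287578187, -0.2737949235413639, 0.03623474311063336]] maj -3.125100385149594 [0.00525077 0.052447  ]
5.9167
```

View pics/w.png

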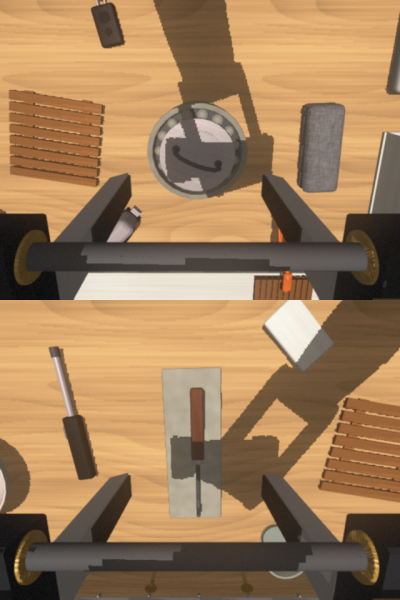

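Run:
```python
from h import *
P=np.load('wlid.npz')['P']; 
for n,cx in (('wlid',0),('wlift',1)):
    P=np.load(n+'.npz')['P']
    q=P[(abs(P[...,0]-.585)<.11)&(abs(P[...,1]-.016)<.11)&(P[...,2]>.007)&(P[...,2]<.02)]
    print('trivet',n,len(q),cv2.minAreaRect(q[:,:2].astype(np.float32)))
th=np.pi+.017; Q=quat(down(th)); g=np.array([.5608,-.283])
arm.move_pose([*g,.30],Q); arm.movel([*g,.213],v=.08)
print(arm.get_contact_force())
claw.gripper_to(0.0,55); print(arm.get_gripper_width(),arm.get_grasp_force(),arm.get_tcp_pos(),arm.get_contact_force())
arm.movel([*g,.40],v=.12); arm.sleep(.3)
m=cams.camera_model('wrist'); p,d=cams.get_image('wrist'); save('held.png',p); P=cloud('wrist',d,m)
T=rot(arm.get_tcp_rot()); tp=np.array(arm.get_tcp_pos())
for r in models.silhouettes('wrist','lifter')[:1]:
    q=(P[r['region']&(d>0)]-tp)@T.as_matrix(); print(r['confidence'],np.percentile(q,[1,50,99],axis=0)); np.save('held.npy',q)
p,d=cams.get_image('scene'); P=cloud('scene',d,cams.camera_model('scene')); save('s2.png',p)
q=(P-tp)@T.as_matrix(); k=(abs(q[...,1])<.02)&(q[...,2]>.165)&(q[...,2]<.22)&(abs(q[...,0])<.14)
q=q[k]; np.save('held2.npy',q)
for a in np.arange(-.14,.1,.02):
    s=q[(q[:,0]>a)&(q[:,0]<a+.02)]
    if len(s): print(round(a,2),len(s),np.median(s[:,1:],0),s[:,2].min(),s[:,2].max())
print(q[:,0].min(),q[:,0].max(),arm.get_gripper_width(),arm.get_grasp_force(),arm.get_time_s())
```

```text
trivet wlid 16735 ((0.5857447385787964, 0.015491552650928497), (0.16068635880947113, 0.15668056905269623), 80.55396270751953)
trivet wlift 13985 ((0.5836115479469299, 0.004851631820201874), (0.14081662893295288, 0.15626777708530426), 80.91268920898438)
[-0.27311005  0.09265195  0.03420821]
0.21117899897923403 54.99987602233887 [ 0.5608081  -0.28298151  0.21297443] [-0.51738056  0.87689037  0.89351968]
0.88 [[-0.08114842 -0.00984218  0.17837511]
 [ 0.02912468 -0.00033902  0.17994022]
 [ 0.07911422  0.00946392  0.18756026]]
-0.14 7 [0.00037213 0.1775    ] 0.17401885982512852 0.18338949900140936
-0.12 16 [0.0015479  0.18965202] 0.17954085125300517 0.19573909917698323
-0.1 16 [-0.00074401  0.18935048] 0.185356872740393 0.1953413283247882
-0.08 13 [0.00077027 0.18806342] 0.18586612005406014 0.18962724034947248
-0.06 14 [0.00055418 0.18801591] 0.18498854486688454 0.19111294573908366
-0.04 55 [0.004949   0.18576248] 0.17696929999906294 0.2012881180863505
-0.02 82 [0.00714844 0.17929154] 0.16598202978240537 0.19832651595201037
0.0 25 [0.01157773 0.18380153] 0.16515711425415294 0.19968333278224612
0.02 50 [0.00632093 0.18333683] 0.1763432043601693 0.2010294656511096
0.04 50 [0.00729267 0.18388545] 0.17727803524468638 0.2008059863514206
0.06 46 [0.00685568 0.18440718] 0.1758197212381297 0.2008358588283286
0.08 1 [0.00451674 0.19823291] 0.19823291364674067 0.19823291364674067
-0.12469318837253894 0.08079765919793136 0.20697225940912806 54.999513030052185 11.1
```

```bash
cat >> h.py <<'E'
def tcp(saddle,al): return np.array([saddle[0]-.102*np.cos(al),saddle[1]-.102*np.sin(al)])
LID=np.array([.5907,.2715]); AL=-.354; TRI=np.array([.5857,.0155])
E
python3 - <<'E'
from h import *
u=np.array([np.cos(AL),np.sin(AL)]); Q=quat(down(np.pi+AL))
a=tcp(LID-.062*u,AL); b=tcp(LID,AL)
arm.move_pose([*a,.40],Q); arm.sleep(.2)
arm.movel([*a,.298],v=.12); arm.sleep(.1)
print('ins',arm.movel([*b,.298],v=.06,until_force=4),arm.get_tcp_pos(),b,arm.get_contact_force())
arm.sleep(.2); p,d=cams.get_image('scene'); save('ins.png',cv2.resize(p[230:370,310:470],(640,560)))
p,d=cams.get_image('wrist'); save('insw.png',p)
print(arm.get_time_s(),arm.get_gripper_width())
a=cv2.resize(cv2.imread('pics/ins.png'),(400,350));b=cv2.resize(cv2.imread('pics/insw.png'),(400,300));cv2.imwrite('pics/i2.png',np.hstack([a[:300],b]))
E
```

```text
ins False [0.494712   0.30698467 0.29790723] [0.49502465 0.30685856] [-0.7070627  -0.40228954 -0.83005282]
16.1167 0.20372900903982027
```

View pics/i2.png

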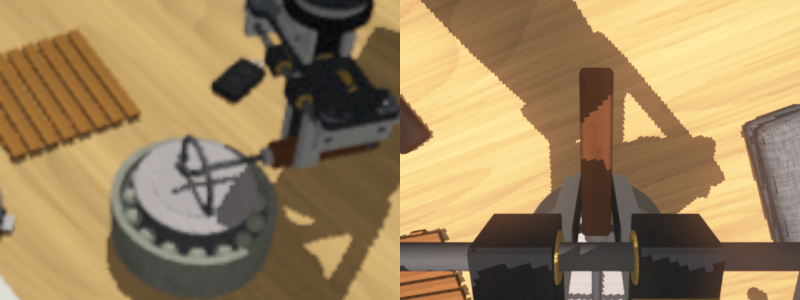

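The left view shows the hook through the loop (arch at about (195,170)) and the shank coming from the right. I'll lift slowly.

Run:
```python
from h import *
b=tcp(LID,AL)
arm.movel([*b,.321],v=.05); print(arm.get_contact_force())
arm.movel([*b,.335],v=.015); print(arm.get_contact_force())
arm.movel([*b,.41],v=.06); arm.sleep(.8)
print(arm.get_contact_force(),arm.get_tcp_pos(),arm.get_grasp_force(),arm.get_gripper_width())
T=rot(arm.get_tcp_rot());tp=np.array(arm.get_tcp_pos());print(T.as_matrix().round(3).tolist())
m=cams.camera_model('scene'); p,d=cams.get_image('scene'); P=cloud('scene',d,m); save('up.png',cv2.resize(p[200:340,310:470],(640,560)))
for r in models.silhouettes('scene','lid')[:1]:
    q=P[r['region']&(d>0)]; print(r['confidence'],np.percentile(q,[2,50,98],axis=0).round(4))
    z=np.median(q[:,2]); dd=q[abs(q[:,2]-z)<.008]; c=cv2.minAreaRect(dd[:,:2].astype(np.float32)); print(z,c,'circ',cv2.minEnclosingCircle(dd[:,:2].astype(np.float32)))
    A=np.c_[dd[:,:2],np.ones(len(dd))]; k=np.linalg.lstsq(A,dd[:,2],rcond=None)[0]; print('slope',k)
    print('expected saddle',tp[:2]+.102*np.array([np.cos(AL),np.sin(AL)]))
print(arm.get_time_s())
```

```text
[ 1.06076323  0.13094181 -0.18880592]
[ 0.46352903  0.77633245 -2.29522419]
[ 0.45191666  0.8688965  -2.47942233] [0.49502408 0.30686672 0.4100382 ] 54.99897837638855 0.2123997028913366
[[-0.938, 0.347, 0.0], [0.347, 0.938, 0.0], [-0.0, 0.0, -1.0]]
0.81 [[0.537  0.2105 0.0026]
 [0.5981 0.2747 0.1755]
 [0.6455 0.323  0.2219]]
0.1754581071465372 ((0.5934582948684692, 0.2704489827156067), (0.11307530850172043, 0.11462635546922684), 45.21371841430664) circ ((0.5923283100128174, 0.27084964513778687), 0.058919843286275864)
slope [ 0.01005679 -0.03084997  0.17778778]
expected saddle [0.59069943 0.27150816]
20.1083
```

View pics/up.png

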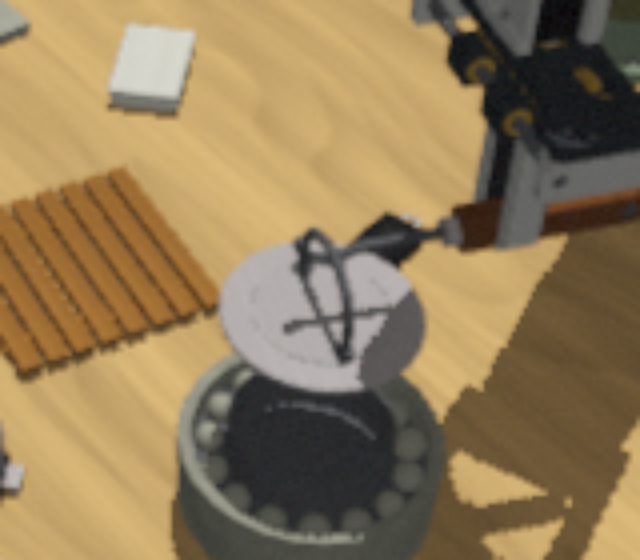

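The lid hangs level (disc around (320,315) in the crop), clear of the burner. I'll carry it to the trivet.

```bash
cat >> h.py <<'E'
def lidpose(cam='scene'):
    m=cams.camera_model(cam); p,d=cams.get_image(cam); P=cloud(cam,d,m)
    for r in models.silhouettes(cam,'lid')[:1]:
        q=P[r['region']&(d>0)]; q=q[q[:,2]>.016]; z=np.median(q[:,2]); dd=q[abs(q[:,2]-z)<.006]
        A=np.c_[dd[:,:2],np.ones(len(dd))]; k=np.linalg.lstsq(A,dd[:,2],rcond=None)[0]
        print(cam,'lid',r['confidence'],z,'circ',cv2.minEnclosingCircle(dd[:,:2].astype(np.float32)),cv2.minAreaRect(dd[:,:2].astype(np.float32)),'slope',k[:2])
    return p,d,P
E
python3 - <<'E'
from h import *
u=np.array([np.cos(AL),np.sin(AL)])
c=tcp(TRI,AL)-.001*u
arm.movel([*c,.41],v=.08); arm.sleep(.5); lidpose()
arm.movel([*c,.275],v=.06); arm.sleep(.5); print(arm.get_contact_force()); lidpose()
arm.movel([*c,.250],v=.012); arm.sleep(.3); print(arm.get_contact_force(),arm.get_time_s())
p,d,P=lidpose(); save('down.png',cv2.resize(p[190:330,250:410],(640,560)))
E
```

```text
scene lid 0.65 0.175431292720167 circ ((0.5857225656509399, 0.01339429896324873), 0.05994023382663727) ((0.5865518450737, 0.01588788628578186), (0.11453846842050552, 0.11309687793254852), 59.657188415527344) slope [ 0.00670041 -0.03303906]
[-0.75129836  0.41919684 -2.39813589]
scene lid 0.81 0.04025411023200076 circ ((0.5861385464668274, 0.016452627256512642), 0.05883666127920151) ((0.5880485773086548, 0.018250949680805206), (0.10728507488965988, 0.11336426436901093), 59.286376953125) slope [ 0.00548243 -0.03102237]
[ 0.48832527 -0.27786834 -0.56669939] 29.5917
scene lid 0.85 0.022223479646699906 circ ((0.5850642323493958, 0.01768597774207592), 0.05970658361911774) ((0.5866714119911194, 0.018800117075443268), (0.11041821539402008, 0.11333935707807541), 66.72186279296875) slope [0.00016487 0.00162773]
```

View pics/down.png

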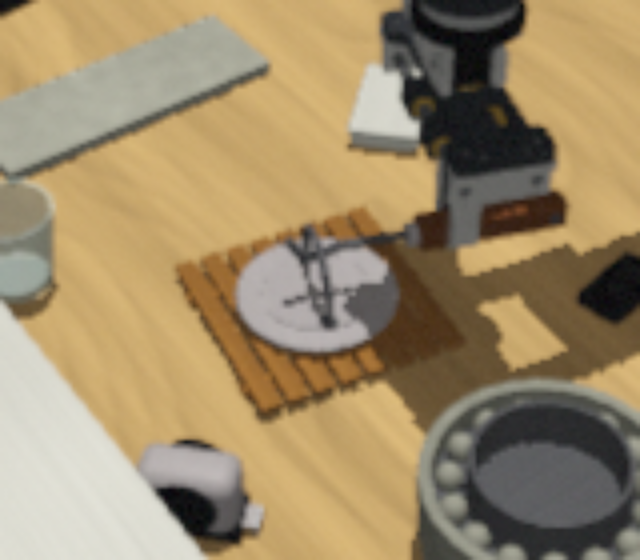

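Lid sits flat and centred (disc at (318,295) in the crop). Next, unhook.

Run:
```python
from h import *
u=np.array([np.cos(AL),np.sin(AL)])
c=tcp(TRI,AL)-.001*u
arm.movel([*c,.231],v=.04); arm.sleep(.2); print(arm.get_contact_force())
e=c-.066*u
print('out',arm.movel([*e,.231],v=.05,until_force=4),arm.get_contact_force())
```

```text
[ 0.00923704 -0.11552989 -0.97013447]
out False [-0.2122888   0.18118502 -0.6890202 ]
```

Run:
```python
from h import *
x=arm.get_tcp_pos(); arm.movel([x[0],x[1],.40],v=.12)
lidpose()
Q=quat(down(np.pi+.021)); g=[.555,-.2885]
arm.move_pose([*g,.36],Q); arm.movel([*g,.235],v=.1)
# clearance check on held lifter
m=cams.camera_model('wrist'); p,d=cams.get_image('wrist'); P=cloud('wrist',d,m)
for r in models.silhouettes('wrist','lifter')[:1]:
    q=P[r['region']&(d>0)]
    for a,b in((.47,.50),(.50,.52),(.52,.54)): s=q[(q[:,0]>a)&(q[:,0]<b)]; print(a,len(s),np.median(s,0))
print('touch',arm.movel([*g,.212],v=.02,until_force=2.5),arm.get_tcp_pos(),arm.get_contact_force(),arm.get_time_s())
```

```text
scene lid 0.72 0.022303955341451798 circ ((0.584920346736908, 0.017135698348283768), 0.058446310460567474) ((0.5858158469200134, 0.017220892012119293), (0.11409664899110794, 0.11127647012472153), 57.63447570800781) slope [ 0.00046586 -0.0002089 ]
0.47 3696 [ 0.48758984 -0.29053508  0.05604374]
0.5 2722 [ 0.50988279 -0.29014778  0.05613451]
0.52 2524 [ 0.5296945  -0.28967284  0.05618293]
touch True [ 0.55492871 -0.28846195  0.21298358] [-0.38096205  0.62627094  4.3040289 ] 37.5917
```

Contact at the same height as the pick, and the lifter is level. Release and check.

Run:
```python
from h import *
claw.gripper_to(.55); arm.sleep(.2)
x=arm.get_tcp_pos(); arm.movel([x[0],x[1],.36],v=.1)
arm.move_pose([.54,-.285,.45],quat(down(np.pi))); arm.sleep(.3)
m=cams.camera_model('wrist'); p,d=cams.get_image('wrist'); P=cloud('wrist',d,m); save('end.png',p)
v=(abs(P[...,0]-.58)<.14)&(abs(P[...,1]+.29)<.06)
for lo,hi in((.006,.0145),(.019,.06)):
    q=P[v&(P[...,2]>lo)&(P[...,2]<hi)]; print(cv2.minAreaRect(q[:,:2].astype(np.float32)),np.percentile(q,[1,50,99],axis=0).round(3).tolist())
p,d,P=lidpose(); print(arm.get_time_s(),arm.get_contact_force(),arm.get_gripper_width())
a=cv2.imread('pics/end.png'); save('s3.png',p); b=cv2.imread('pics/s3.png'); cv2.imwrite('pics/fin.png',np.hstack([cv2.resize(a,(400,300)),cv2.resize(b,(400,300))]))
```

```text
((0.5771255493164062, -0.28960755467414856), (0.25004059076309204, 0.0900547206401825), 1.5858922004699707) [[0.454, -0.335, 0.01], [0.569, -0.293, 0.011], [0.699, -0.245, 0.013]]
((0.5769283771514893, -0.28857290744781494), (0.20442740619182587, 0.020397406071424484), 1.0559147596359253) [[0.476, -0.299, 0.022], [0.541, -0.288, 0.033], [0.674, -0.279, 0.036]]
scene lid 0.92 0.022287109048620413 circ ((0.58608078956604, 0.015139399096369743), 0.058721527457237244) ((0.5863495469093323, 0.016739092767238617), (0.11347119510173798, 0.11208023875951767), 50.93465805053711) slope [ 0.00295215 -0.00027694]
41.0083 [ 0.25363316  0.51964424 -0.32387328] 0.5482819580491416
```

View pics/fin.png

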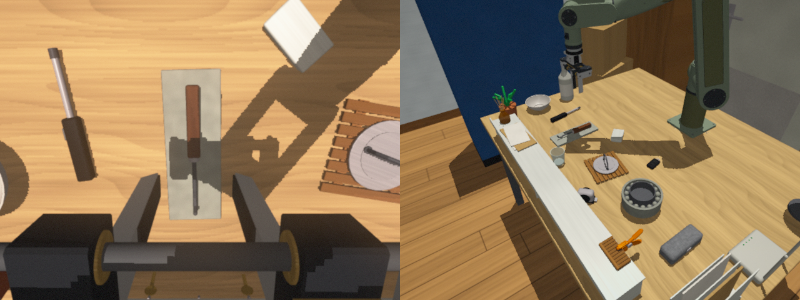

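The lifter lies centred on the slab ((192,150) in the left view), and the lid sits centred on the trivet ((605,165) in the right view).

```bash
python3 -c "
from station import arm
print(arm.job_done())"
```

```text
the job is handed in; nothing more can be done
None
```

The job is handed in at about 41 s of the 72 s allowed: the last pictures show the lid flat on the trivet within about 2 mm of its middle, the lifter released and centred on the slab, and the other things apparently where they were; no verdict came back.

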